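# Stand up the price board and hold the spring clip open over its edge

## Task

Take the blank price board out of the wire rack and slide it, bottom edge first, fully home into the slot of the wooden display stand, about centred along the slot. Then squeeze the spring clip wide open, take it off the metal strip, and hold it gaping over the board's top edge, with the edge between the two jaws and the clip touching neither the board nor the stand, so that a colleague can tuck a slip in. Finish while still holding the clip squeezed open there; leave the cocoa tin, the sweet and the tongs where they are.

Things in the scene. Friction and masses are not known exactly. Their poses are not given: they have to be found in the camera images.
- wire_rack: Wire rack, fixed: dark wooden foot 70 x 120 x 8 mm with two upright steel wire hoops, 80 mm long in y and 48 mm high; the price board stands between them at the start, on the foot. Origin: centre of the underside; the board's width lies along the rack's y.
- slot_stand: Display stand, fixed: light wooden foot 70 x 100 x 12 mm with two light wooden cheeks 90 mm long; the slot between them runs along the stand's y, open at its ends, 10.5 mm wide, with rounded lips at its mouth 42.5 mm above the table. Origin: centre of the underside.
- slot_floor (a point): Middle of the slot's floor in the display stand, 12 mm above the table, 30 mm below the slot's mouth; y runs along the slot, x across it, z up.
- clip_strip: Clip strip, fixed: dark wooden foot 60 x 120 x 10 mm with an upright aluminium plate, 6 mm thick (x), 110 mm long (y), its top edge 70 mm above the table; the spring clip sits astride the plate's top edge at the start. Origin: centre of the underside.
- board: Price board, loose, 70 g, upright: wooden frame round a blank grey face, 8 mm thick (x), 110 mm wide (y), 100 mm high (z). Origin: middle of its bottom edge.
- board_mid (a point): Centre of the price board, 50 mm above its bottom edge; axes as the board's. To be pinched across the 8 mm thickness near the top edge.
- board_top (a point): Middle of the price board's top edge, 100 mm above its bottom edge; axes as the board's.
- clip: Steel spring clip, loose, 80 g, 36 mm long in y (along its pivot), handles up and jaws down. Origin: on the pivot axis, midway along it. This body is the clip's half on the -x side, with the 13 mm thick spring coil round the pivot; the other half turns on it.
- clip_pivot (a point): Middle of the clip's pivot axis, which runs along y. Two handle plates, 32 mm wide in y, rise from 2 to 44 mm above it and flare outward, 49 mm apart over their outsides at the top at rest. Pinch them together along x, 15 to 40 mm above the pivot, to open the jaws. The coil reaches 6.6 mm below the pivot; keep the board's edge lower than that.
- tip_a (a point): Inner lower edge of the -x jaw (on the body clip), middle of its 36 mm length; 35 mm below the pivot at rest, about 33 mm below it with the clip fully open.
- tip_b (a point): Inner lower edge of the +x jaw (on the turning half), middle of its 36 mm length; 24 mm from the other tip with the clip fully open.
- clip_jaw (a joint): Opening angle of the clip, rad: 0 shut, 0.04 as it sits on the strip, 0.585 at the full-open stop, where the handles are parallel, about 24 mm over their outsides. A spring closes it: pinched 28 mm above the pivot it takes about 7 N at the start and 11 N at the stop.
- cocoa_tin: Bystander: round cocoa tin, 64 mm across and 64 mm high; origin: centre of the underside.
- sweet: Bystander: wrapped sweet, 58 x 46 x 18 mm; origin: centre of the underside.
- tongs: Bystander: sugar tongs lying flat, 26 x 137 x 15 mm; origin: centre of the underside.

How it is judged:
By the outcome, as a careful person would: the job done as asked, in the order asked, and still so for the second after the job is handed in, while the arm keeps its last pose, push and grip.
It also fails if it takes over 54 s, if anything falls off the work surface, if the arm or the gripper's body presses on something with over 40 N, if the wrist force passes 120 N, or if a joint passes its speed limit or range.

## Robot

A 6-joint arm with a two-finger parallel gripper is mounted at the origin on a cart in front of the work surface, level with it; the furniture and walls round the work are solid. World frame = base frame: x ahead of the robot, y to its left, z up, the work surface at z = 0. Lengths are in m, angles in rad, forces in N, time in s.
With the tool pointing down it reaches from about 0.375 to 0.9 m from the base axis. Payload 3.1 kg.
Tool frame: the origin (TCP) lies midway between the tips of the shut fingers; the grasp point (between the pads) lies pinch_z behind it (pinch_z is the distance from the TCP to the grasp point, in m); y points along the fingers, z is the direction in which the jaws open and shut, and the axes are right-handed (so a half turn about y gives the same grasp; the last joint's range is limited). The gripper opens to 87 mm and grips with 3 to 60 N. Pads are 19 mm wide; open, the fingers measure 117 mm over their backs; the gripper's body (75 mm by 190 mm) begins 51 mm behind the grasp point.
Start: joints at [-1.488, 0.527, 1.433, -0, 1.181, -0.178], TCP at [0.162, -0.604, 0.223] pointing down, gripper open.
Joint ranges: [-3.08, 3.08], [-0.75, 2.2], [0.22, 2.44], [-1.43, 4.57], [0, 2.65], [-2.85, 2.85]. Speed limits (rad/s): [2.79, 2.79, 3.14, 3.14, 3.14, 3.14].

## Interface

Orientations are given as a unit quaternion [x, y, z, w].
In Python, from rig import get_obs, camera, hand_in, pinch_z gives the robot as it stands. The module is installed in compiled form; this text tells all that it offers.
- The arm moves only by the tool arm_command, never from a script. Its argument "plan" is a list of rows, each a list of 2 entries, a list of its own where there are three numbers: the shift along the world's x, y, z in units of 25 mm (1.0 is 25 mm), then the turn about the world's z in units of 5 degrees (1.0 is 5 degrees). A call has 1 to 5 rows; each row is the pose to reach, as a shift and turn from the pose commanded when the call began; what a row does not reach only later rows make up. A row lasts 1/10 s, in which the tool goes at most 50 mm and 8.59 degrees, less where a joint would pass 70% of its speed; a pose out of reach is approached as far as the arm can. A call with a gripper value outside its range is refused whole. "fingers" is the opening, from -1 (shut) to 1 (fully open), set as the call begins (left out, the last holds). The fingers move at their own pace and stop on an object; "force" is the grip in N (left out, the last holds). Time passes only in rows, so rows that repeat a pose let the fingers close. It gives the time, the measured TCP pose, the force and the opening at its end, in the units of the state.
- get_obs(): the state, without advancing time (a new reading comes with each control period).
- camera(name): name is "scene" or "top"; returns a dict with "pixels" (400x640x3 uint8, red, green, blue), "camera_matrix" (3x3 intrinsics, pixels), "R" (3x3) and "t" (3): a world point X has camera coordinates R X + t. Camera axes: x right, y down, z forward; pixel columns grow to the right and rows downward; lengths in m; the calibration is good to about 2 mm. A picture is of the moment at which its call begins. There is no depth.
- hand_in(): hands the job in, once; it reports no verdict.
The state is a dict: "time": time; "q": joint angles; "joint_velocities": joint speeds; "joint_torque": joint torques, N m; "position": TCP position; "tool_rot": TCP orientation; "ft_force": force on the tool from outside, world axes, zero at the start; "moment": the same for the moment, N m; "grip_width": finger opening in m.
Only numpy, scipy, OpenCV 4.12 (cv2) and the standard library are available. Lean on these libraries where they do the work, as an engineer would, in place of code of your own. Each camera call takes 0.05 s, during which the arm holds its last target.

## Working session

There is one attempt and no reset: what is moved stays moved. The work goes in short steps, Python scripts to look and compute and a tool call to move; the robot and the scene stay as the last step left them, time stands still between calls to the robot, and variables do not carry over. Pictures are saved under pics/ and viewed, and the job is handed in when it is done.

Besides the shell and the picture viewer there is one more tool, called as name([rows], argument=value, ...), one row to a line, values as JSON. arm_command: Moves the arm, as the interface text tells. Its arguments: {"type":"object","properties":{"plan":{"type":"array"},"fingers":{"type":"number"},"force":{"type":"number"}},"required":["plan"]}

```bash
mkdir -p pics
cat > h.py <<'E'
import numpy as np, cv2
from rig import get_obs, camera, hand_in, pinch_z
def snap(n,tag):
    c=camera(n); cv2.imwrite(f'pics/{tag}.png',c['pixels'][:,:,::-1]); 
    np.savez(f'pics/{tag}.npz',**c); return c
def load(tag): return dict(np.load(f'pics/{tag}.npz'))
def ray(c,u,v):
    d=np.linalg.inv(c['camera_matrix'])@np.array([u,v,1.]); d=c['R'].T@d
    return -c['R'].T@c['t'], d/np.linalg.norm(d)
def onz(c,u,v,z):
    o,d=ray(c,u,v); return o+d*(z-o[2])/d[2]
def proj(c,X):
    p=c['camera_matrix']@(c['R']@np.array(X,float)+c['t']); return p[:2]/p[2]
def tri(c1,p1,c2,p2):
    o1,d1=ray(c1,*p1);o2,d2=ray(c2,*p2)
    s=np.linalg.lstsq(np.c_[d1,-d2],o2-o1,rcond=None)[0]
    a=o1+d1*s[0];b=o2+d2*s[1]; return (a+b)/2,np.linalg.norm(a-b)
E
python3 - <<'E'
from h import *
np.set_printoptions(precision=4,suppress=True)
o=get_obs();print(o);print(pinch_z if not callable(pinch_z) else pinch_z())
for n in('scene','top'):
    c=snap(n,n+'0');print(n,c['camera_matrix'],-c['R'].T@c['t'],c['R'])
E
```

```text
{'time': 0.0, 'q': array([-1.4875,  0.5284,  1.4339,  0.    ,  1.1814, -0.1785]), 'joint_velocities': array([-0.0005, -0.0008,  0.0003, -0.0015,  0.0003,  0.0009]), 'joint_torque': array([ -0.0008, -44.0044, -17.6595,   0.0633,   0.0581,  -0.0001]), 'position': array([ 0.1617, -0.603 ,  0.2216]), 'tool_rot': array([-0.0922,  0.7018, -0.7003,  0.0923]), 'ft_force': array([-0.1038,  0.2491,  0.3527]), 'moment': array([-0.0384,  0.0029,  0.0239]), 'grip_width': 0.08713578313265456}
0.0187
scene [[395.0194   0.     321.4187]
 [  0.     395.0194 197.5807]
 [  0.       0.       1.    ]] [-0.2906  0.649   0.5882] [[-0.5846 -0.8112  0.0123]
 [-0.3618  0.2471 -0.8989]
 [ 0.7262 -0.53   -0.4379]]
top [[369.5249   0.     313.9002]
 [  0.     369.5249 202.0634]
 [  0.       0.       1.    ]] [0.3777 0.0908 1.1652] [[-0.0039 -0.9999 -0.0095]
 [-0.9944  0.0049 -0.1057]
 [ 0.1057  0.0091 -0.9944]]
```

View pics/scene0.png

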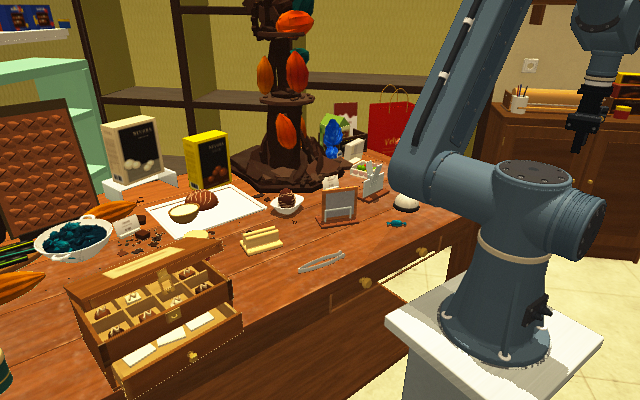

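View pics/top0.png

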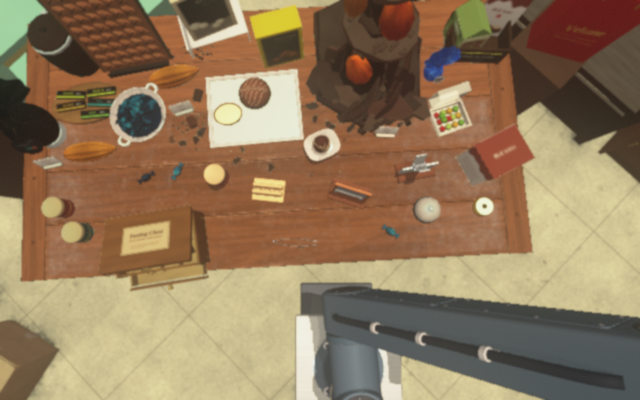

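The scene shows the rack with the board at about (338,205), the stand at (262,240) and the clip strip at (372,180). In the top view they are at (350,193), (268,190) and (417,167). I'll zoom in on these.

Run:
```python
import cv2,numpy as np
t=cv2.imread('pics/top0.png');s=cv2.imread('pics/scene0.png')
def z(i,x,y,w,h,k): return cv2.resize(i[y:y+h,x:x+w],(w*k,h*k),interpolation=cv2.INTER_CUBIC)
cv2.imwrite('pics/zt.png',z(t,240,145,200,80,4))
cv2.imwrite('pics/zs.png',z(s,230,155,200,120,4))
```

```text
(no output)
```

View pics/zt.png

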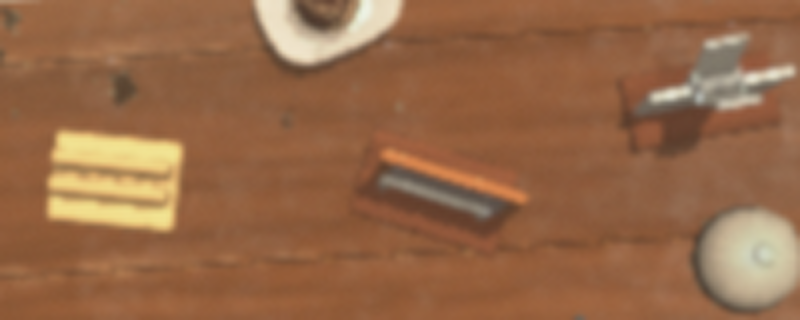

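View pics/zs.png

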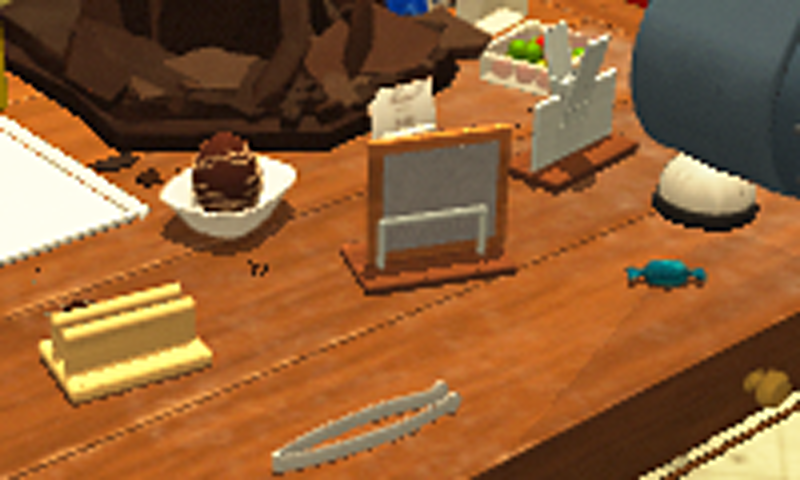

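Run:
```python
from h import *
np.set_printoptions(precision=4,suppress=True)
T=load('top0');S=load('scene0')
zt=lambda x,y:((x+.5)/4-.5+240,(y+.5)/4-.5+145)
zs=lambda x,y:((x+.5)/4-.5+230,(y+.5)/4-.5+155)
print('board corners', tri(T,zt(383,152),S,zs(370,140)),tri(T,zt(525,198),S,zs(510,126)))
a,b=onz(T,*zt(383,152),.108),onz(T,*zt(525,198),.108);print(a,b,np.linalg.norm(a-b))
# rack foot corners z=8mm
for n,z,P in(('rack',.008,[(380,133),(530,190),(490,247),(352,205)]),('stand',.012,[(58,130),(183,142),(172,231),(47,217)]),('strip',.010,[(620,80),(632,150),(778,122)])):
    X=np.array([onz(T,*zt(*p),z) for p in P]);print(n,X,X.mean(0))
# masks
for n,c in(('top',T),('scene',S)):
    hsv=cv2.cvtColor(c['pixels'],cv2.COLOR_RGB2HSV)
    m=cv2.inRange(hsv,(20,90,140),(32,255,255))
    k,l,st,ce=cv2.connectedComponentsWithStats(m)
    for i in range(1,k):
        if st[i,4]>150: 
            r=cv2.minAreaRect(cv2.findContours((l==i).astype('u1'),0,1)[0][0]);print(n,st[i],ce[i],r)
print('clip scene/top: plate ends')
print(tri(T,zt(640,110),S,zs(534,110)),tri(T,zt(795,72),S,zs(615,72)))
```

```text
board corners (array([0.5456, 0.0376, 0.1092]), np.float64(0.0016115265932701976)) (array([ 0.5114, -0.065 ,  0.107 ]), np.float64(0.003004518246219613))
[0.5463 0.0381 0.108 ] [ 0.5123 -0.0637  0.108 ] 0.10736862671214907
rack [[ 0.5775  0.0354  0.008 ]
 [ 0.5313 -0.0824  0.008 ]
 [ 0.4864 -0.0501  0.008 ]
 [ 0.5201  0.058   0.008 ]] [ 0.5288 -0.0098  0.008 ]
stand [[0.5806 0.2903 0.012 ]
 [0.5705 0.1912 0.012 ]
 [0.4998 0.1996 0.012 ]
 [0.5113 0.298  0.012 ]] [0.5406 0.2448 0.012 ]
strip [[ 0.6187 -0.1551  0.01  ]
 [ 0.5625 -0.1631  0.01  ]
 [ 0.5842 -0.2787  0.01  ]] [ 0.5884 -0.199   0.01  ]
top [ 250    4   52   36 1201] [275.4346  21.1957] ((275.29412841796875, 21.17646598815918), (25.70877456665039, 48.99219512939453), 75.96376037597656)
top [204 165  19  18 265] [213.2453 173.3811] ((213.0, 173.5), (17.0, 18.0), 90.0)
top [254 178  31  10 193] [268.9689 182.5492] ((269.0890808105469, 182.60890197753906), (29.950620651245117, 6.5672454833984375), 5.710593223571777)
top [ 41 197  21  20 325] [ 51.2923 206.8062] ((51.0, 206.5), (19.0, 20.0), 90.0)
top [ 61 222  21  20 337] [ 71.
[... 1811 characters left out ...]
91.9751281738281), (37.19879913330078, 23.005407333374023), 47.72631072998047)
scene [105 289  45  36 379] [125.9868 304.5752] ((125.87886047363281, 302.91497802734375), (38.19537353515625, 35.39533615112305), 21.037511825561523)
scene [112 308 114  71 983] [168.6846 344.6063] ((168.6082305908203, 340.8175354003906), (17.12021827697754, 121.52784729003906), 60.14098358154297)
scene [364 365  32  32 284] [379.8486 381.8979] ((382.6588439941406, 384.2738037109375), (19.475048065185547, 41.57241439819336), 53.530765533447266)
clip scene/top: plate ends
(array([ 0.5831, -0.1563,  0.0713]), np.float64(0.0003630015075684351)) (array([ 0.6119, -0.2746,  0.0676]), np.float64(0.00024154398677208723))
```

Run:
```python
import cv2,numpy as np
from h import *
from scipy.spatial.transform import Rotation as R
t=cv2.imread('pics/top0.png');s=cv2.imread('pics/scene0.png')
def z(i,x,y,w,h,k): return cv2.resize(i[y:y+h,x:x+w],(w*k,h*k),interpolation=cv2.INTER_CUBIC)
a=z(t,390,145,60,40,10);b=z(s,350,155,60,50,10)
cv2.imwrite('pics/zc.png',np.vstack([a[:,:],b])[:, :][0:900] if 0 else np.hstack([cv2.resize(a,(400,267)),cv2.resize(b,(400,333))[:267]]))
cv2.imwrite('pics/zc1.png',a);cv2.imwrite('pics/zc2.png',b)
np.set_printoptions(precision=4,suppress=True)
print(R.from_quat(get_obs()['tool_rot']).as_matrix())
T=load('top0')
print(onz(T,427,209,.06),onz(T,391,231,.01),onz(T,295,241,0.01))
```

```text
[[-0.9659 -0.0002  0.2588]
 [-0.2588  0.0019 -0.9659]
 [-0.0003 -1.     -0.0019]]
[ 0.4727 -0.2375  0.06  ] [ 0.4088 -0.1382  0.01  ] [0.379  0.1606 0.01  ]
```

View pics/zc1.png

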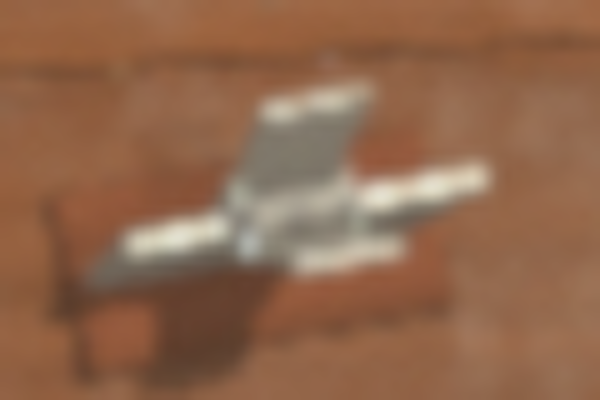

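View pics/zc2.png

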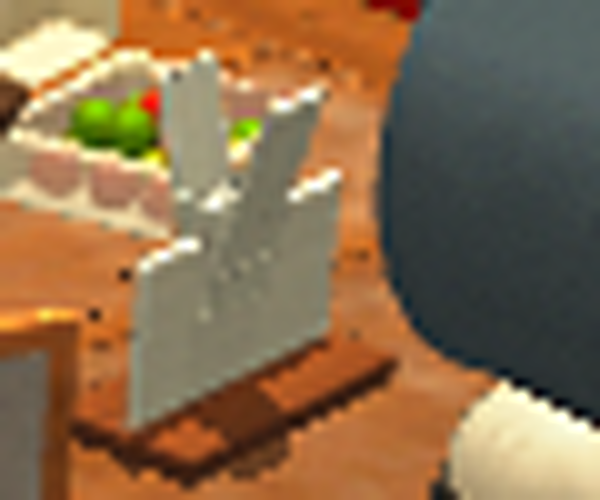

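Run:
```python
from h import *
np.set_printoptions(precision=4,suppress=True)
T=load('top0');S=load('scene0')
zt=lambda x,y:((x+.5)/10-.5+390,(y+.5)/10-.5+145)
zs=lambda x,y:((x+.5)/10-.5+350,(y+.5)/10-.5+155)
for n,a,b in(('B left',(260,112),(172,75)),('B right',(370,92),(213,57)),('A left',(295,268),(273,106)),('A right',(405,245),(326,92)),('plate l',(125,245),(140,262)),('plate r',(490,178),(338,177))):
    print(n,*tri(T,zt(*a),S,zs(*b)))
for z in(.07,): print(onz(T,*zt(125,245),z),onz(T,*zt(490,178),z))
```

```text
B left [ 0.6186 -0.1946  0.1217] 0.0069140846750581735
B right [ 0.6269 -0.2248  0.1191] 0.0007900033838336011
A left [ 0.5741 -0.2011  0.1236] 0.002997846770745091
A right [ 0.5819 -0.2335  0.119 ] 0.001667855641316789
plate l [ 0.5918 -0.1646  0.071 ] 0.0015049606644578245
plate r [ 0.6125 -0.2748  0.0688] 0.0003468926674018812
[ 0.5925 -0.1642  0.07  ] [ 0.6123 -0.2743  0.07  ]
```

arm_command([
  [[2,3.2,0],1.6],
  [[4,6.4,0],3.2],
  [[6,9.6,0],4.8],
  [[8,12.8,0],6.4],
  [[9.5,15,0],8],
], fingers=1)

```text
time: 0.6
position: [0.2953, -0.3899, 0.2222]
tool_rot: [-0.328, 0.627, -0.626, 0.328]
ft_force: [0.2, -0.2, -0.4]
grip_width: 0.0869
```

arm_command([
  [[9.35,15.1,0],3.3],
  [[9.35,15.1,0],3.3],
  [[9.35,15.1,0],3.3],
  [[9.35,15.1,0],3.3],
  [[9.35,15.1,0],3.3],
])

```text
time: 1.1
position: [0.4269, -0.1775, 0.2225]
tool_rot: [-0.413, 0.574, -0.574, 0.413]
ft_force: [0.7, -0.9, 0.5]
grip_width: 0.0874
```

arm_command([
  [[4,6.5,0],0],
  [[4,6.5,0],0],
  [[4,6.5,0],0],
  [[4,6.5,0],0],
])

```text
time: 1.5
position: [0.5271, -0.0143, 0.2223]
tool_rot: [-0.414, 0.574, -0.573, 0.414]
ft_force: [0.5, -0.8, 0.8]
grip_width: 0.0868
```

arm_command([
  [[0.05,0.05,-1.2],0],
  [[0.05,0.05,-2.4],0],
  [[0.05,0.05,-3.6],0],
  [[0.05,0.05,-3.6],0],
])

```text
time: 1.9
position: [0.5243, -0.0147, 0.129]
tool_rot: [-0.415, 0.576, -0.571, 0.411]
ft_force: [-0.2, -0.7, 0.1]
grip_width: 0.0868
```

```bash
cat > zoom.py <<'E'
import sys
from h import *
# tag x y w h per camera
def zoom(tag,x,y,w,h,k=5):
    i=cv2.imread(f'pics/{tag}.png')[y:y+h,x:x+w]; cv2.imwrite(f'pics/{tag}_z.png',cv2.resize(i,None,fx=k,fy=k,interpolation=cv2.INTER_CUBIC))
E
python3 - <<'E'
from zoom import *
snap('scene','s1');snap('top','t1');o=get_obs();print(o['position'])
zoom('s1',270,110,150,120);zoom('t1',290,140,120,90,6)
E
```

```text
[ 0.52737115 -0.01560887  0.13238066]
```

View pics/s1_z.png

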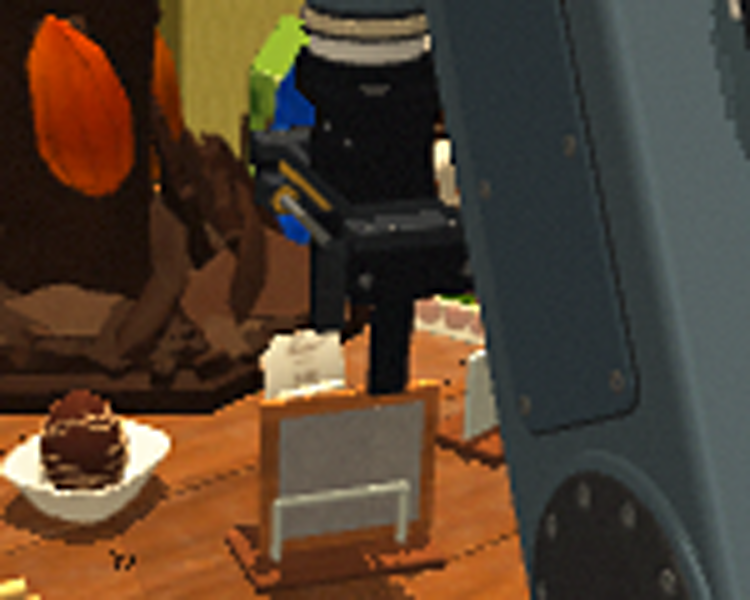

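View pics/t1_z.png

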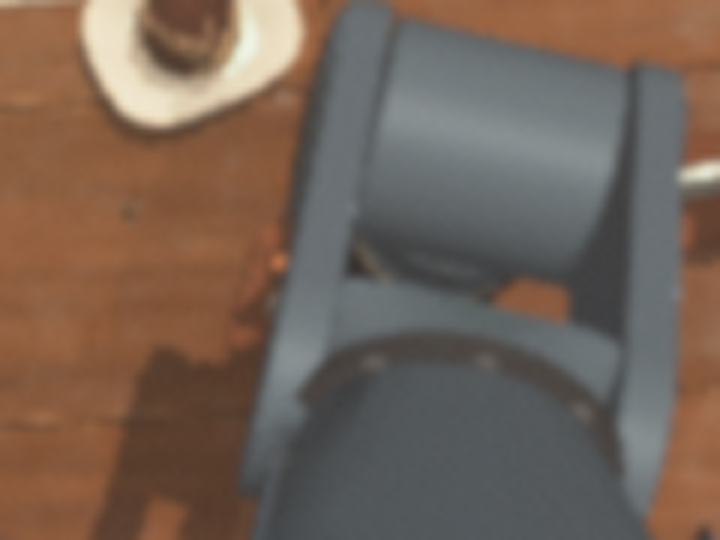

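The scene view shows the fingers straddling the board's top edge. In the top view the arm hides the board. Next I'll descend and grip.

arm_command([
  [[0.05,0.1,-0.8],0],
  [[0.05,0.1,-1.6],0],
  [[0.05,0.1,-2.2],0],
  [[0.05,0.1,-2.2],0],
])

```text
time: 2.4
position: [0.5289, -0.0134, 0.0777]
tool_rot: [-0.413, 0.574, -0.574, 0.413]
ft_force: [-0.7, -1.0, 0.9]
grip_width: 0.0872
```

arm_command([
  [[0,0,0],0],
  [[0,0,0],0],
  [[0,0,0],0],
  [[0,0,0],0],
  [[0,0,0],0],
], fingers=-1, force=20)

```text
time: 2.9
position: [0.5291, -0.0132, 0.078]
tool_rot: [0.413, -0.574, 0.574, -0.413]
ft_force: [0.8, 0.3, -0.0]
grip_width: 0.0549
```

arm_command([
  [[0,0,0],0],
  [[0,0,0],0],
  [[0,0,0],0],
  [[0,0,0],0],
  [[0,0,0],0],
])

```text
time: 3.4
position: [0.5288, -0.0132, 0.0775]
tool_rot: [-0.413, 0.574, -0.574, 0.413]
ft_force: [-0.5, -0.9, -0.1]
grip_width: 0.0147
```

arm_command([
  [[0,0,0],0],
  [[0,0,0],0],
  [[0,0,0],0],
  [[0,0,0],0],
])

```text
time: 3.8
position: [0.5285, -0.0131, 0.0774]
tool_rot: [-0.413, 0.574, -0.574, 0.413]
ft_force: [-0.9, 0.9, -1.2]
grip_width: 0.008
```

arm_command([
  [[0,0,1],0],
  [[0,0,2],0],
  [[0,0,3],0],
  [[0,0,4],0],
  [[0,0,4],0],
])

```text
time: 4.3
position: [0.5315, -0.0137, 0.1807]
tool_rot: [0.411, -0.572, 0.576, -0.415]
ft_force: [1.5, 0.5, -0.7]
grip_width: 0.0082
```

Run:
```python
from zoom import *
snap('scene','s2');snap('top','t2');o=get_obs();print(o['position'],o['grip_width'],o['ft_force'])
zoom('s2',270,80,150,120);zoom('t2',290,120,120,100,6)
```

```text
[ 0.5289404  -0.01320608  0.17762516] 0.007658239111450101 [-0.45752392  0.12820518 -1.42971235]
```

View pics/s2_z.png

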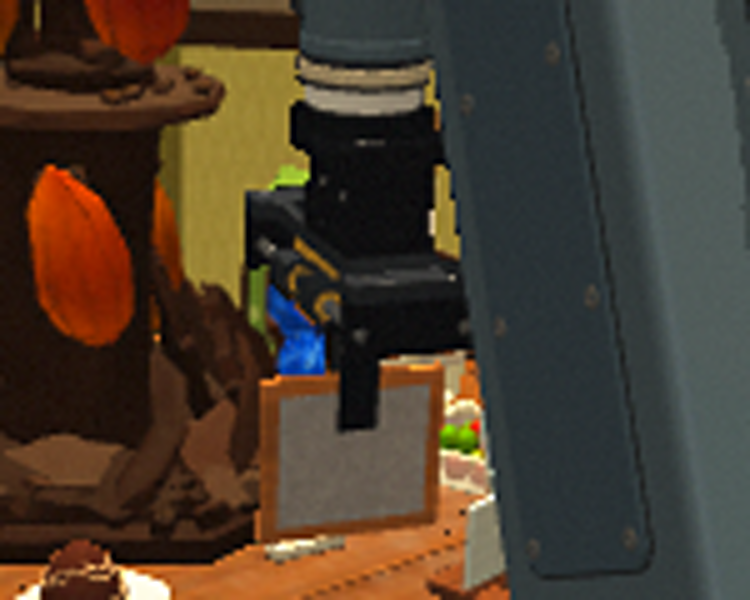

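Run:
```python
from zoom import *
c=load('s2');o=get_obs();p=o['position'];dz=.1776-.0775
th=np.radians(-18.4);y=np.array([-np.sin(th),np.cos(th),0]);x=np.array([np.cos(th),np.sin(th),0])
b=np.array([.5289,-.0132,.008+dz])
for X in (b+.055*y+.1*np.array([0,0,1]),b-.055*y+[0,0,.1],b+.055*y,b-.055*y):
    u=proj(c,X-0.004*x);print((u+.5-[270,80])*5-.5)
zoom('scene0',232,215,60,50,13);zoom('top0',245,170,45,40,16)
```

```text
[262.90407983 391.11397361]
[447.24236655 373.19780018]
[260.6166574  554.81112755]
[438.10136542 533.34718966]
```

View pics/scene0_z.png

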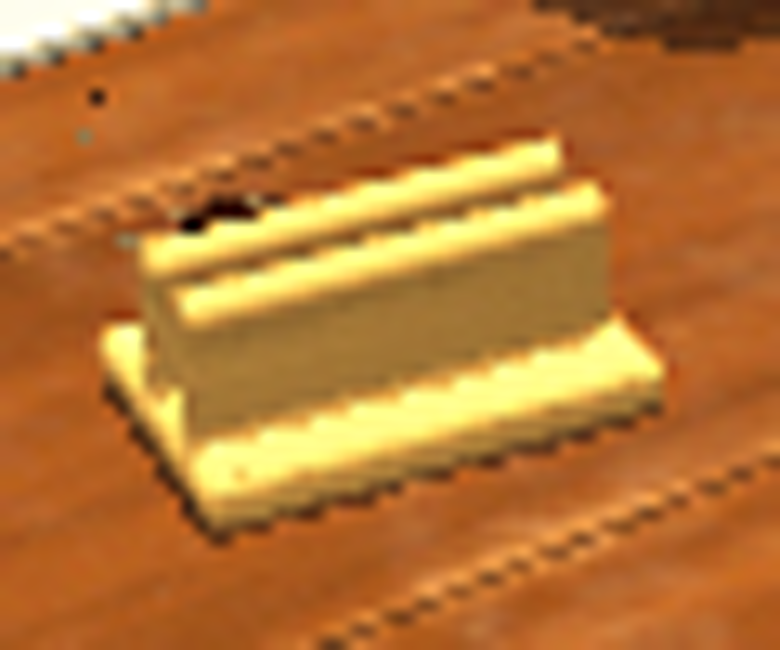

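View pics/top0_z.png

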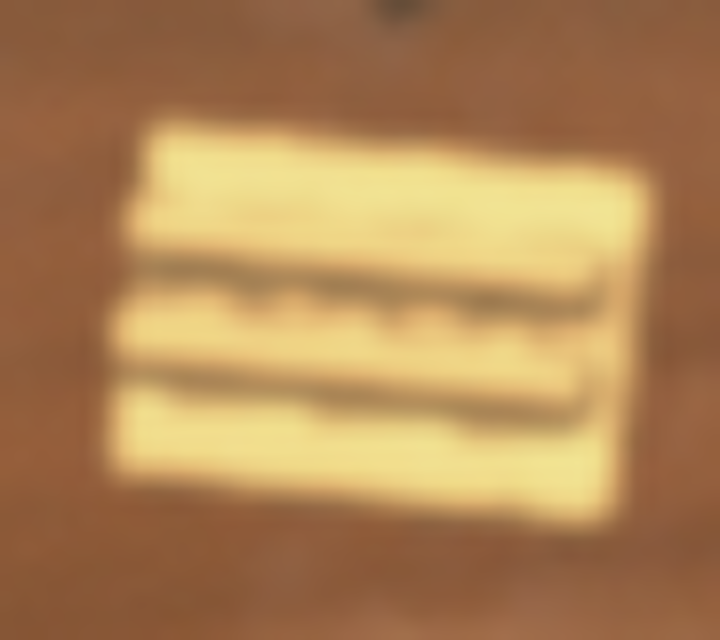

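Run:
```python
from h import *
np.set_printoptions(precision=4,suppress=True)
T=load('top0');S=load('scene0')
zt=lambda x,y:((x+.5)/16-.5+245,(y+.5)/16-.5+170)
zs=lambda x,y:((x+.5)/13-.5+232,(y+.5)/13-.5+215)
X=np.array([onz(T,*zt(*p),.012) for p in[(145,122),(650,166),(615,527),(108,480)]])
print(X,X.mean(0))
for i in range(4): print(np.linalg.norm(X[i]-X[i-1]))
yd=X[0]+X[3]-X[1]-X[2];print('yaw',np.degrees(np.arctan2(-yd[0],yd[1])))
X=np.array([onz(S,*zs(*p),.012) for p in[(100,335),(207,500),(665,372)]]);print(X,X[0]/2+X[2]/2)
yd=X[1]-X[2];print('yaw',np.degrees(np.arctan2(-yd[0],yd[1])),np.linalg.norm(yd),np.linalg.norm(X[0]-X[1]))
# lips tops at z=.042: ends midpoints: back lip ridge, front lip ridge
for P in [((145,243),(558,140)),((180,297),(603,190)),]:
    Y=np.array([onz(S,*zs(*p),.0425) for p in P]);print('lip',Y,Y.mean(0))
# predicted view from centre
c=np.array([.5406,.2448,0])
for yaw in(-5.5,):
  t=np.radians(yaw);R=np.array([[np.cos(t),-np.sin(t),0],[np.sin(t),np.cos(t),0],[0,0,1]])
  for n,q in(('foot',[(35,50,12),(35,-50,12),(-35,-50,12),(-35,50,12)]),('slotmouth',[(5.25,45,40),(5.25,-45,40),(-5.25,45,40),(-5.25,-45,40)])):
    for p in q:
      W=c+R@np.array(p)/1000
      print(n,p,'top',(proj(T,W)-[245,170]+.5)*16,'scene',(proj(S,W)-[232,215]+.5)*13)
```

```text
[[0.5805 0.292  0.012 ]
 [0.5712 0.1919 0.012 ]
 [0.4995 0.1985 0.012 ]
 [0.5093 0.2983 0.012 ]] [0.5401 0.2452 0.012 ]
0.07154112254418847
0.10048155089095391
0.07197974814282496
0.10029032712500247
yaw -5.469337753762699
[[0.576  0.2906 0.012 ]
 [0.5079 0.2996 0.012 ]
 [0.4967 0.2011 0.012 ]] [0.5363 0.2458 0.012 ]
yaw -6.487302277986964 0.09909404787466389 0.06860775416350255
lip [[0.557  0.2869 0.0425]
 [0.5459 0.197  0.0425]] [0.5515 0.2419 0.0425]
lip [[0.5341 0.2903 0.0425]
 [0.5225 0.1996 0.0425]] [0.5283 0.2449 0.0425]
foot (35, 50, 12) top [149.2389 123.9377] scene [ 88.7538 327.4468]
foot (35, -50, 12) top [651.7009 169.0868] scene [528.8163 208.2085]
foot (-35, -50, 12) top [616.0103 519.9812] scene [666.3215 359.399 ]
foot (-35, 50, 12) top [110.4495 473.9695] scene [209.071  491.7542]
slotmouth (5.25, 45, 40) top [133.2895 253.0461] scene [151.4994 271.7642]
slotmouth (5.25, -45, 40) top [597.7501 294.9788] scene [558.9115 162.8455]
slotmouth (-5.25, 45, 40) top [127.3287 306.8212] scene [169.8125 295.6613]
slotmouth (-5.25, -45, 40) top [592.2283 348.876 ] scene [579.6023 185.0024]
```

Run:
```python
from zoom import *
snap('scene','s3');o=get_obs();print(o['position'],o['grip_width'])
zoom('s3',270,80,150,120)
```

```text
[ 0.52819715 -0.01305689  0.17678982] 0.0077497878596336535
```

arm_command([
  [[0.1,2,0],0.5],
  [[0.2,4,0],1],
  [[0.3,6,0],1.5],
  [[0.4,8,0],2],
  [[0.4,9.5,0],2.5],
])

```text
time: 4.95
position: [0.5378, 0.2269, 0.1755]
tool_rot: [-0.475, 0.525, -0.524, 0.473]
ft_force: [0.6, -0.0, -1.1]
grip_width: 0.0076
```

arm_command([
  [[0,0.8,-0.8],0],
  [[0,0.8,-1.6],0],
  [[0,0.8,-1.6],0],
  [[0,0.8,-1.6],0],
])

```text
time: 5.35
position: [0.5379, 0.2439, 0.1361]
tool_rot: [-0.474, 0.526, -0.525, 0.472]
ft_force: [0.4, -0.1, -0.4]
grip_width: 0.0081
```

Run:
```python
from zoom import *
snap('scene','s4');snap('top','t4');o=get_obs();print(o['position'],o['grip_width'],o['tool_rot'])
zoom('s4',205,130,110,140,5);zoom('t4',230,150,80,80,8)
```

```text
[0.53930071 0.24381344 0.13773022] 0.008083809786231218 [ 0.47278426 -0.52565222  0.52578355 -0.47298672]
```

View pics/s3_z.png

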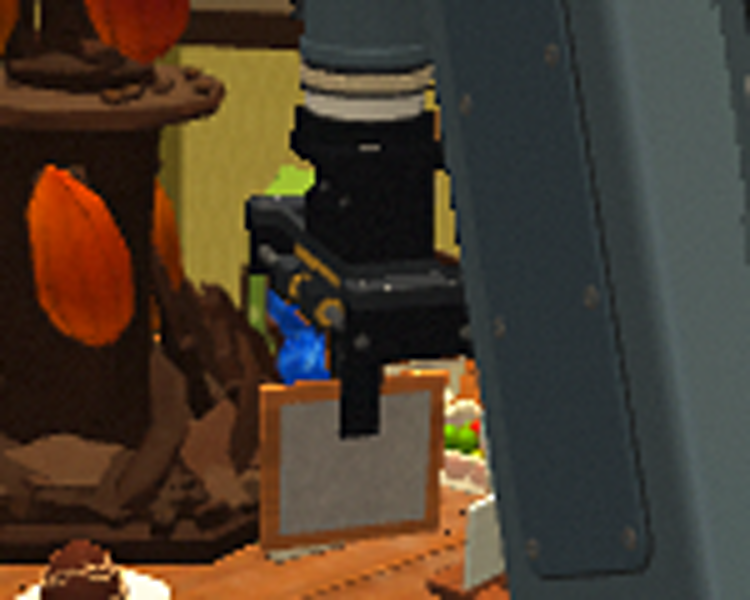

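View pics/s4_z.png

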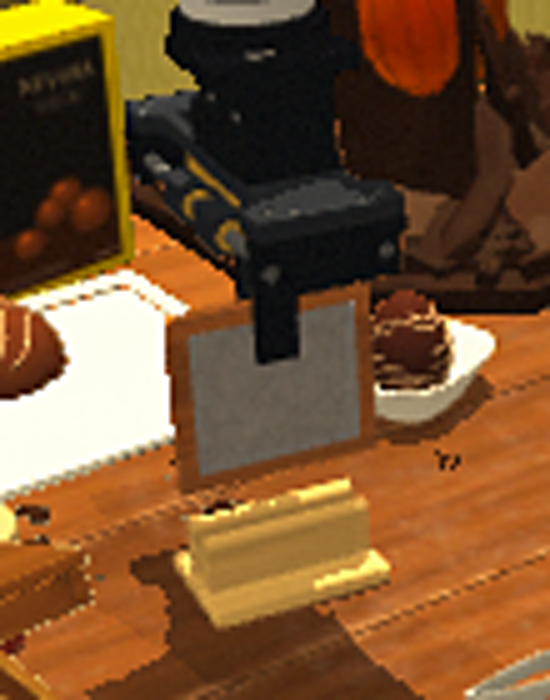

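View pics/t4_z.png

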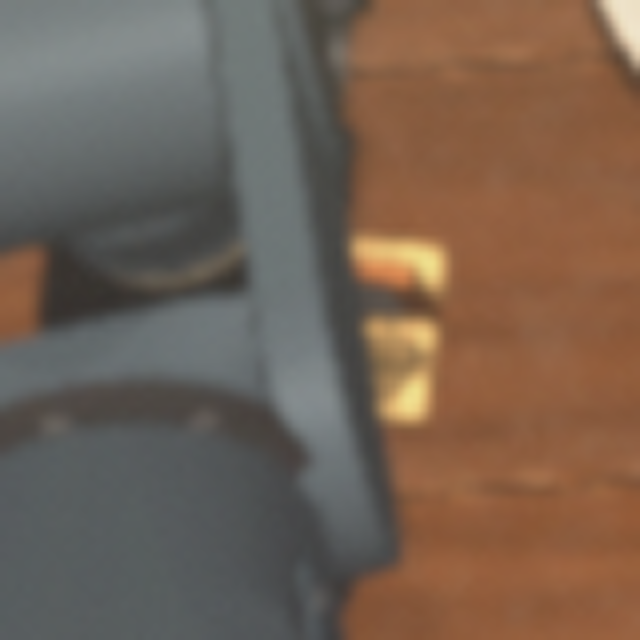

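Run:
```python
from h import *
np.set_printoptions(precision=2,suppress=True)
for tag,b,th,z0,off in(('s4',[.539,.2440],-6,.0682,[205,130]),('s3',[.5286,-.0131],-18.4,.1077,[270,80])):
    c=load(tag);t=np.radians(th);x=np.array([np.cos(t),np.sin(t),0]);y=np.array([-np.sin(t),np.cos(t),0]);b=np.array(b+[z0])
    for s,h in((1,0),(-1,0),(1,.1),(-1,.1)):
        print(tag,s,h,(proj(c,b-.004*x+s*.055*y+[0,0,h])+.5-off)*5)
# board top right end in top view t4 : top edge end -y corners
c=load('t4');b=np.array([.539,.2440,.1682]);t=np.radians(-6);x=np.array([np.cos(t),np.sin(t),0]);y=np.array([-np.sin(t),np.cos(t),0])
for s in(1,-1):print((proj(c,b+s*.004*x-.055*y)+.5-[230,150])*8)
o=__import__('rig').get_obs();print(o['position'])
```

```text
s4 1 0 [179.37 496.23]
s4 -1 0 [375.03 446.63]
s4 1 0.1 [163.63 320.78]
s4 -1 0.1 [368.44 277.56]
s3 1 0 [261.27 556.16]
s3 -1 0 [438.77 534.68]
s3 1 0.1 [263.57 392.49]
s3 -1 0.1 [447.92 374.55]
[413.93 265.79]
[411.35 288.87]
[0.54 0.24 0.14]
```

arm_command([
  [[0,0,-0.4],0],
  [[0,0,-0.8],0],
  [[0,0,-0.8],0],
  [[0,0,-0.8],0],
])

```text
time: 5.85
position: [0.5386, 0.244, 0.1171]
tool_rot: [-0.473, 0.526, -0.525, 0.473]
ft_force: [0.9, 0.2, 0.3]
grip_width: 0.0076
```

Run:
```python
from zoom import *
snap('scene','s5');o=get_obs();print(o['position'],o['ft_force'])
zoom('s5',225,180,80,80,9)
```

```text
[0.5389233  0.2441777  0.11746556] [ 1.03586231  0.18618901 -0.758438  ]
```

View pics/s5_z.png

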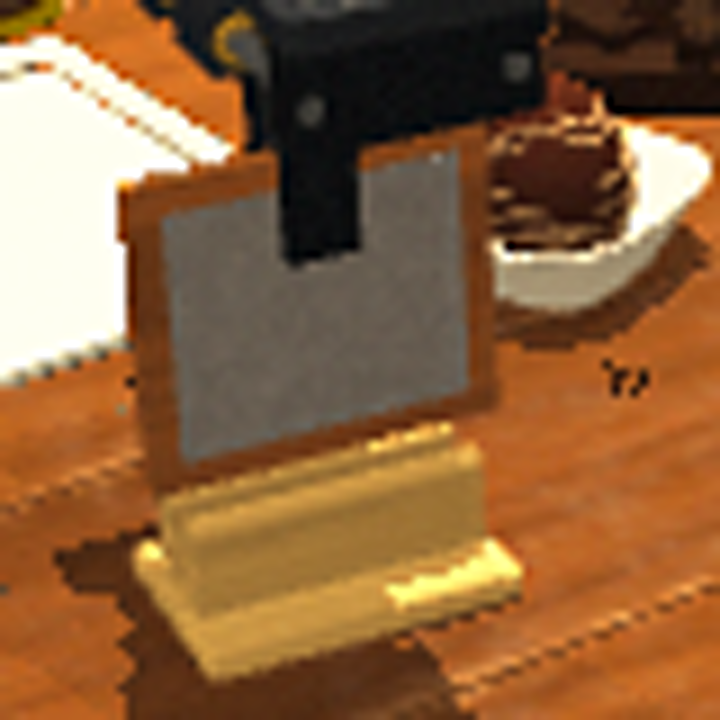

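Run:
```python
from h import *
np.set_printoptions(precision=1,suppress=True)
c=load('s5');f=lambda X:(proj(c,X)+.5-[225,180])*9
t=np.radians(-6);x=np.array([np.cos(t),np.sin(t),0]);y=np.array([-np.sin(t),np.cos(t),0]);e=np.array([0,0,1])
b=np.array([.5389,.2440,.1174])
for s in(1,-1):
  for th in (.012,.019,): print('finger',s,th,f(b-th*x+s*.0095*y))
for s in(1,-1):
  print('board top',f(b-.004*x+s*.055*y+.0305*e),'bot',f(b-.004*x+s*.055*y-.0695*e))
for xx in(.538,.5405):
  C=np.array([xx,.2448,0])
  for s in(1,-1):
    print('stand',xx,s,'foot',f(C-.035*x+s*.05*y+.012*e),f(C+.035*x+s*.05*y+.012*e),'lips',f(C-.00525*x+s*.045*y+.0405*e),f(C+.00525*x+s*.045*y+.0405*e))
```

```text
finger 1 0.012 [293.  267.2]
finger 1 0.019 [302.1 277.3]
finger -1 0.012 [355.4 252.5]
finger -1 0.019 [364.9 262.5]
board top [120.6 193.9] bot [148.5 504.2]
board top [485.9 113.6] bot [497.5 412.8]
stand 0.538 1 foot [210.3 659.2] [128.7 544.5] lips [183.8 521.5] [171.4 504.9]
stand 0.538 -1 foot [528.5 568.6] [434.6 463. ] lips [468.9 445.9] [454.8 430.4]
stand 0.5405 1 foot [206.3 655.1] [125.1 540.9] lips [180.  517.8] [167.6 501.2]
stand 0.5405 -1 foot [524.2 564.9] [430.7 459.7] lips [464.8 442.4] [450.7 427. ]
```

Run:
```python
from zoom import *
np.set_printoptions(precision=1,suppress=True)
c=snap('top','t5');print(get_obs()['position'])
zoom('t5',262,170,35,40,18)
f=lambda X:(proj(c,X)+.5-[262,170])*18
t=np.radians(-6);x=np.array([np.cos(t),np.sin(t),0]);y=np.array([-np.sin(t),np.cos(t),0]);e=np.array([0,0,1])
b=np.array([.5389,.2440,.1174])
for s in(1,-1):
  print('board top end',f(b+s*.004*x-.055*y+.0305*e))
C=np.array([.5405,.2448,0])
for s in (1,-1): print('foot',f(C+s*.035*x-.05*y+.012*e),'lip',f(C+s*.00525*x-.045*y+.0405*e))
```

```text
[0.5 0.2 0.1]
board top end [368.1 259.3]
board top end [362.4 310.3]
foot [428.6 193.4] lip [366.2 334.3]
foot [385.  587.9] lip [359.5 394.9]
```

View pics/t5_z.png

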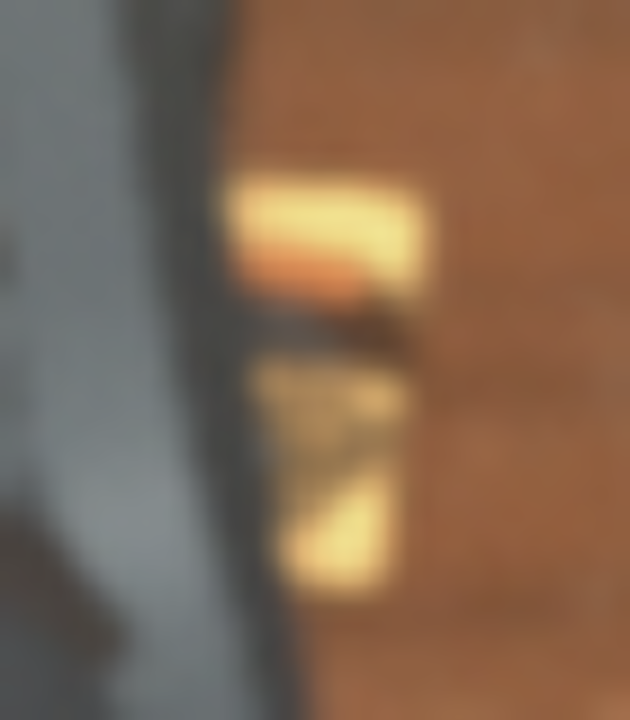

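arm_command([
  [[0,0,-0.15],0],
  [[0,0,-0.3],0],
  [[0,0,-0.3],0],
  [[0,0,-0.3],0],
])

```text
time: 6.35
position: [0.5387, 0.2444, 0.1099]
tool_rot: [-0.473, 0.526, -0.525, 0.473]
ft_force: [-0.7, -1.2, -0.8]
grip_width: 0.0078
```

arm_command([
  [[0,0,-0.1],0],
  [[0,0,-0.2],0],
  [[0,0,-0.2],0],
])

```text
time: 6.65
position: [0.5385, 0.2443, 0.1046]
tool_rot: [-0.473, 0.526, -0.525, 0.473]
ft_force: [0.3, 1.0, -2.3]
grip_width: 0.0079
```

Run:
```python
from zoom import *
snap('scene','s6');o=get_obs();print(o['position'],o['ft_force'],o['moment'])
zoom('s6',225,180,80,80,9)
```

```text
[0.53864029 0.24429958 0.1047642 ] [ 0.10189776  0.27063526 -0.81605934] [ 0.01887074 -0.11160183 -0.02380349]
```

View pics/s6_z.png

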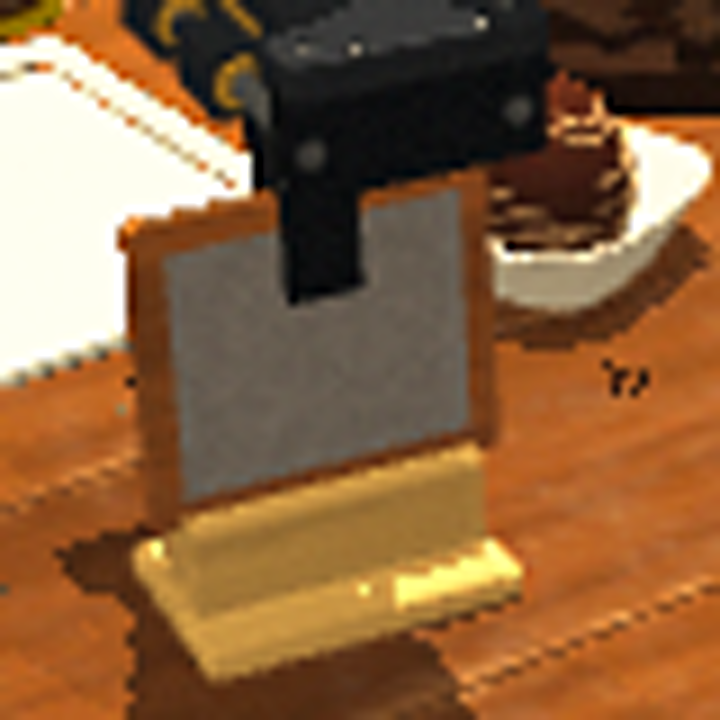

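The board is now entering the slot: its bottom is behind the front lip, which runs from (190,520) to (480,450), and there is almost no force. I'll keep going down.

arm_command([
  [[0,0,-0.15],0],
  [[0,0,-0.3],0],
  [[0,0,-0.45],0],
  [[0,0,-0.6],0],
  [[0,0,-0.6],0],
])

```text
time: 7.2
position: [0.5384, 0.2442, 0.0893]
tool_rot: [-0.474, 0.526, -0.525, 0.473]
ft_force: [-0.1, -0.1, -1.3]
grip_width: 0.0083
```

arm_command([
  [[0,0,-0.1],0],
  [[0,0,-0.2],0],
  [[0,0,-0.3],0],
  [[0,0,-0.3],0],
])

```text
time: 7.6
position: [0.5386, 0.2442, 0.0822]
tool_rot: [-0.473, 0.526, -0.525, 0.473]
ft_force: [-0.7, -0.4, -0.9]
grip_width: 0.0078
```

Nearly home. I'll press on until it bottoms out.

arm_command([
  [[0,0,-0.08],0],
  [[0,0,-0.08],0],
  [[0,0,-0.08],0],
])

```text
time: 7.9
position: [0.5391, 0.2444, 0.0814]
tool_rot: [0.473, -0.525, 0.526, -0.473]
ft_force: [-2.1, -1.4, 5.0]
grip_width: 0.0073
```

arm_command([
  [[0,0,-0.08],0],
  [[0,0,-0.08],0],
  [[0,0,-0.08],0],
])

```text
time: 8.2
position: [0.5395, 0.2443, 0.0813]
tool_rot: [0.473, -0.525, 0.526, -0.474]
ft_force: [-3.1, -1.4, 16.1]
grip_width: 0.0082
```

arm_command([
  [[0,0,0.1],0],
  [[0,0,0.1],0],
  [[0,0,0.1],0],
  [[0,0,0.1],0],
  [[0,0,0.1],0],
], fingers=0)

```text
time: 8.7
position: [0.5387, 0.2443, 0.0805]
tool_rot: [-0.473, 0.526, -0.525, 0.473]
ft_force: [0.5, -0.1, -0.2]
grip_width: 0.0385
```

arm_command([
  [[0,0,0],0],
  [[0,0,0.8],0],
  [[0,0,2.2],0],
  [[0,0,4],0],
  [[0,0,5.5],0],
])

```text
time: 9.2
position: [0.539, 0.2444, 0.2202]
tool_rot: [0.473, -0.525, 0.526, -0.473]
ft_force: [0.1, 0.3, -0.9]
grip_width: 0.0435
```

Run:
```python
from zoom import *
snap('scene','s7');o=get_obs();print(o['position'],o['ft_force'],o['grip_width'])
zoom('s7',225,170,80,90,8)
```

```text
[0.54278716 0.24554233 0.22694846] [0.85617462 0.30745621 2.68854576] 0.04357423648667444
```

View pics/s7_z.png

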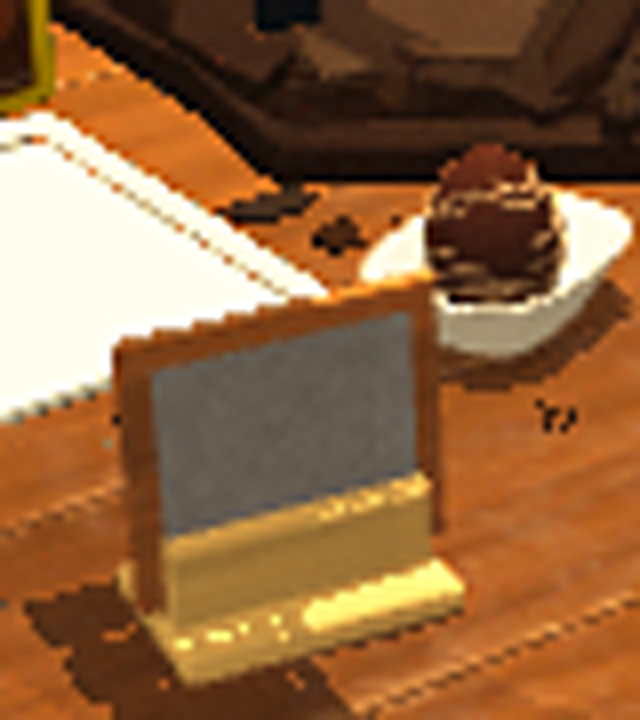

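Run:
```python
from h import *
np.set_printoptions(precision=4,suppress=True)
c=load('s7');f=lambda X:(proj(c,X)+.5-[225,170])*8
t=np.radians(-6);x=np.array([np.cos(t),np.sin(t),0]);y=np.array([-np.sin(t),np.cos(t),0]);e=np.array([0,0,1])
b=np.array([.5388,.2443,.012])
for s in(1,-1): print('board top',f(b-.004*x+s*.055*y+.1*e),'bottom',f(b-.004*x+s*.055*y))
C=np.array([.5388,.2448,0])
for s in (1,-1): print('cheek top front', f(C-.014*x+s*.045*y+.0405*e),'bottom foot',f(C-.035*x+s*.05*y))
```

```text
board top [115.6291 354.5512] bottom [139.6366 621.9354]
board top [435.0577 279.3646] bottom [445.1478 537.6016]
cheek top front [171.6046 555.0242] bottom foot [188.3518 695.8139]
cheek top front [426.2219 486.9524] bottom foot [469.5841 614.4978]
```

Run:
```python
from h import *
np.set_printoptions(precision=3,suppress=True)
T=load('top0');S=load('scene0')
for p in((425,20),(400,40),(365,72),(420,105),(370,125)):
  print(p,[onz(T,*p,z)[:2] for z in(.02,.2,.4)])
print('tree trunk scene',[onz(S,285,150,z) for z in (.02,)], tri(T,(362,70),S,(284,130)))
print(proj(S,[.7,-.2,.25]),proj(S,[.75,-.1,.25]))
```

```text
(425, 20) [array([ 1.098, -0.265]), array([ 0.985, -0.209]), array([ 0.859, -0.147])]
(400, 40) [array([ 1.03 , -0.182]), array([ 0.927, -0.139]), array([ 0.813, -0.091])]
(365, 72) [array([ 0.922, -0.066]), array([ 0.836, -0.041]), array([ 0.741, -0.014])]
(420, 105) [array([ 0.81 , -0.239]), array([ 0.742, -0.187]), array([ 0.666, -0.13 ])]
(370, 125) [array([ 0.745, -0.078]), array([ 0.687, -0.052]), array([ 0.623, -0.022])]
tree trunk scene [array([ 1.124, -0.184,  0.02 ])] (array([ 0.846, -0.027,  0.201]), np.float64(0.014711575321511041))
[353.031 118.38 ] [319.922 119.373]
```

arm_command([
  [[0,-2,0],0],
  [[0,-4,0],0.7],
  [[0,-6,0],1.5],
  [[0,-8,0],2.4],
  [[0,-10,0],3.3],
], fingers=1)

```text
time: 9.75
position: [0.5385, -0.0074, 0.2184]
tool_rot: [-0.544, 0.451, -0.451, 0.545]
ft_force: [0.6, 0.2, -0.1]
grip_width: 0.0758
```

arm_command([
  [[0.5,-1.9,0],0],
  [[1,-3.8,0],0],
  [[1.5,-5.7,0],0],
  [[2,-7.5,0],0],
  [[2.4,-8,0],0],
])

```text
time: 10.25
position: [0.5996, -0.2112, 0.2182]
tool_rot: [0.543, -0.452, 0.454, -0.542]
ft_force: [-0.3, 0.5, 0.4]
grip_width: 0.0868
```

arm_command([
  [[0,0,0],0],
  [[0,0,0],0],
  [[0,0,0],0],
])

```text
time: 10.55
position: [0.5979, -0.2038, 0.2182]
tool_rot: [0.544, -0.453, 0.451, -0.544]
ft_force: [-0.6, 0.5, 0.5]
grip_width: 0.0868
```

arm_command([
  [[0.1,-0.38,-1],0],
  [[0.1,-0.38,-2.2],0],
  [[0.1,-0.38,-3.1],0],
  [[0.1,-0.38,-3.1],0],
  [[0.1,-0.38,-3.1],0],
])

```text
time: 11.05
position: [0.6012, -0.2139, 0.1413]
tool_rot: [0.544, -0.452, 0.451, -0.544]
ft_force: [-0.2, -0.2, 1.3]
grip_width: 0.087
```

Run:
```python
from zoom import *
snap('scene','s8');snap('top','t8');o=get_obs();print(o['position'],o['ft_force'],o['grip_width'])
zoom('s8',330,110,100,100,6);zoom('t8',380,130,80,70,8)
```

```text
[ 0.60235113 -0.21491579  0.14278296] [-0.97842173 -0.72893725  0.63993816] 0.0867271651825546
```

View pics/s8_z.png

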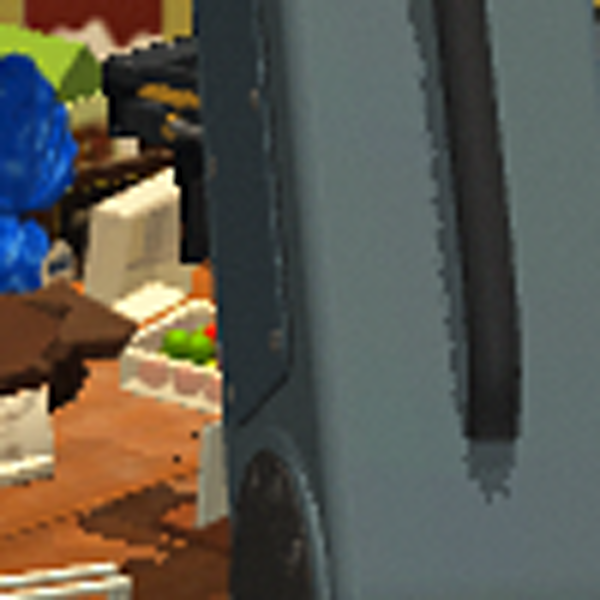

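View pics/t8_z.png

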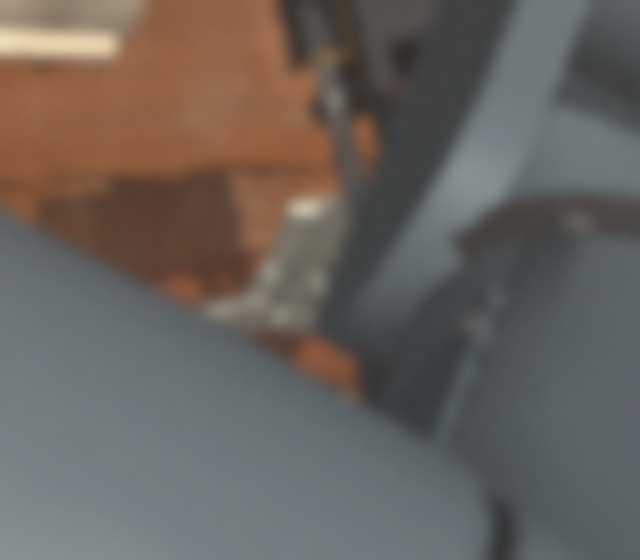

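arm_command([
  [[-0.05,0.04,-0.7],0],
  [[-0.05,0.04,-1.4],0],
  [[-0.05,0.04,-2.1],0],
  [[-0.05,0.04,-2.15],0],
  [[-0.05,0.04,-2.15],0],
])

```text
time: 11.65
position: [0.6007, -0.2143, 0.0884]
tool_rot: [-0.544, 0.452, -0.453, 0.544]
ft_force: [-0.1, -0.5, 0.6]
grip_width: 0.087
```

arm_command([
  [[0,0,0],0],
  [[0,0,0],0],
  [[0,0,0],0],
  [[0,0,0],0],
  [[0,0,0],0],
], fingers=-1, force=25)

```text
time: 12.15
position: [0.6002, -0.2142, 0.0875]
tool_rot: [-0.544, 0.452, -0.452, 0.544]
ft_force: [0.2, -0.5, 0.0]
grip_width: 0.0548
```

arm_command([
  [[0,0,0],0],
  [[0,0,0],0],
  [[0,0,0],0],
])

```text
time: 12.45
position: [0.6021, -0.2149, 0.0901]
tool_rot: [-0.543, 0.45, -0.454, 0.544]
ft_force: [-0.5, 1.3, 14.7]
grip_width: 0.0311
```

arm_command([
  [[0,0,0],0],
  [[0,0,0],0],
  [[0,0,0],0],
  [[0,0,0],0],
  [[0,0,0],0],
])

```text
time: 12.95
position: [0.6019, -0.2151, 0.0906]
tool_rot: [-0.543, 0.45, -0.454, 0.544]
ft_force: [-1.7, 1.2, 14.3]
grip_width: 0.0235
```

arm_command([
  [[0,0,0.4],0],
  [[0,0,1.2],0],
  [[0,0,2.4],0],
  [[0,0,4],0],
  [[0,0,5],0],
])

```text
time: 13.45
position: [0.6008, -0.2145, 0.2148]
tool_rot: [-0.543, 0.451, -0.453, 0.544]
ft_force: [0.3, -0.9, -1.5]
grip_width: 0.024
```

arm_command([
  [[-1,1.6,0],0],
  [[-2,3.2,0],0],
  [[-2.4,5,0],0],
  [[-2.4,7,0],-1],
  [[-2.4,9,0],-2],
])

```text
time: 13.95
position: [0.5392, 0.0123, 0.2124]
tool_rot: [0.501, -0.499, 0.499, -0.501]
ft_force: [1.1, -0.6, -1.5]
grip_width: 0.0236
```

Run:
```python
from zoom import *
snap('scene','s9');o=get_obs();print(o['position'],o['ft_force'],o['grip_width'])
zoom('s9',260,50,130,120,6)
```

```text
[0.5378575  0.02055297 0.21232485] [-1.20033471  4.34970199 -0.68864393] 0.0237802389122691
```

View pics/s9_z.png

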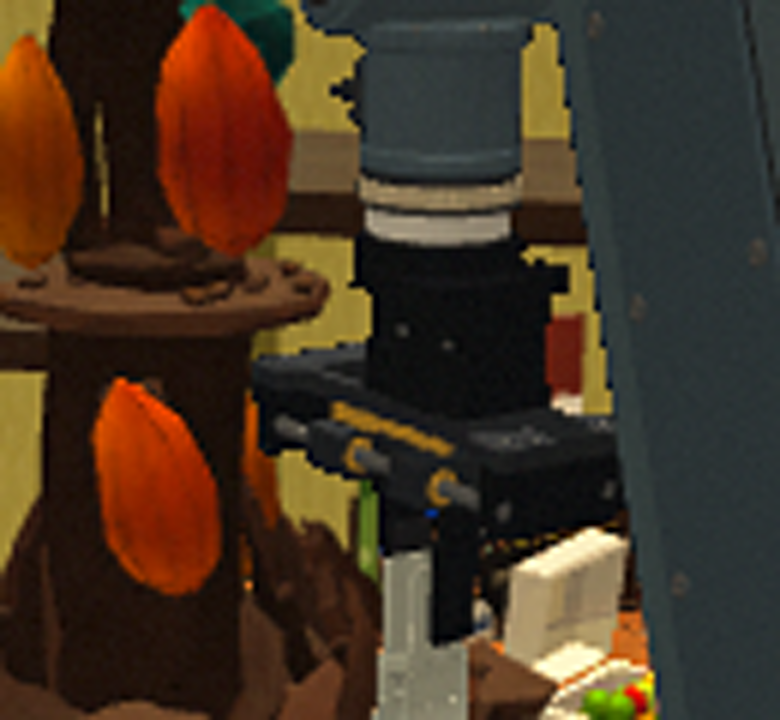

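arm_command([
  [[0,1.8,0],-0.6],
  [[0,3.6,0],-1.24],
  [[0,5,0],-1.24],
  [[0,5,0],-1.24],
  [[0,5,0],-1.24],
])

```text
time: 14.5
position: [0.5397, 0.1363, 0.2121]
tool_rot: [0.476, -0.524, 0.524, -0.475]
ft_force: [-0.9, -0.2, -0.7]
grip_width: 0.0237
```

Run:
```python
from zoom import *
snap('scene','s10');snap('top','t10');o=get_obs();print(o['position'],o['ft_force'],o['grip_width'])
zoom('s10',225,80,120,110,7);zoom('t10',270,130,90,90,8)
```

```text
[0.54004685 0.13488307 0.21212875] [-0.52585094 -0.92134867 -0.51818362] 0.02375508509593028
```

View pics/s10_z.png

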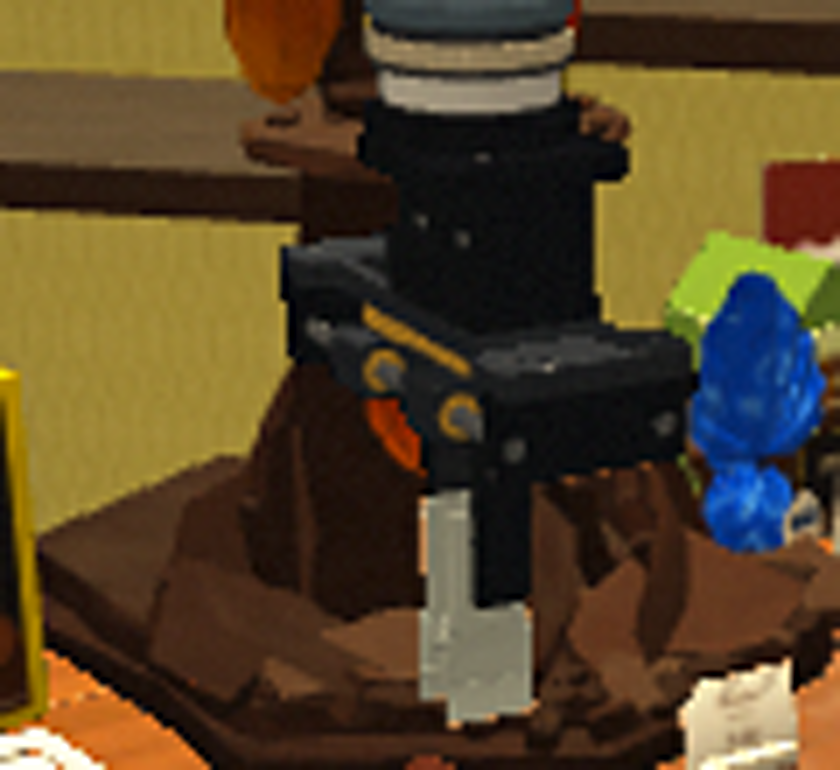

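View pics/t10_z.png

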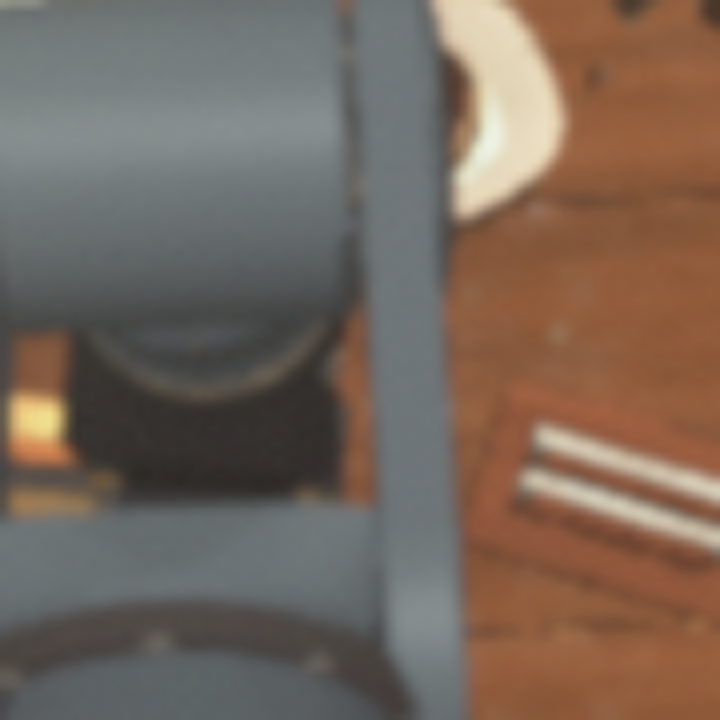

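Run:
```python
from h import *
np.set_printoptions(precision=1,suppress=True)
c=load('s10');f=lambda X:(proj(c,X)+.5-[225,80])*7
t=np.radians(-5.7);x=np.array([np.cos(t),np.sin(t),0]);y=np.array([-np.sin(t),np.cos(t),0]);e=np.array([0,0,1])
b=np.array([.5397,.1355,.2121]);pv=b-.014*e
for s in(1,-1):
  print('tipA',f(pv-.013*x+s*.018*y-.033*e),'tipB',f(pv+.013*x+s*.018*y-.033*e),'handleA top',f(pv-.012*x+s*.016*y+.044*e),'handleB top',f(pv+.012*x+s*.016*y+.044*e))
  print('finger',f(b-.027*x+s*.0095*y),f(b-.024*x+s*.0095*y))
```

```text
tipA [457.8 725.4] tipB [428.1 701.2] handleA top [456.8 530.4] handleB top [428.5 511. ]
finger [492.6 617.3] [488.9 614.6]
tipA [542.6 707.2] tipB [511.8 683.8] handleA top [534.7 516.5] handleB top [505.4 497.6]
finger [538.6 608.2] [534.9 605.6]
```

arm_command([
  [[-0.04,1.5,0],-0.08],
  [[-0.04,3,0],-0.08],
  [[-0.04,4.36,0],-0.08],
  [[-0.04,4.36,0],-0.08],
  [[-0.04,4.36,0],-0.08],
])

```text
time: 15.1
position: [0.5392, 0.2439, 0.2121]
tool_rot: [0.473, -0.526, 0.526, -0.472]
ft_force: [-0.7, -0.4, -1.3]
grip_width: 0.0241
```

Run:
```python
from zoom import *
snap('scene','s11');snap('top','t11');o=get_obs();print(o['position'],o['ft_force'],o['grip_width'])
zoom('s11',215,115,90,130,6);zoom('t11',235,150,75,75,9)
```

```text
[0.53926754 0.24308578 0.21212145] [ 0.3692056   0.26498121 -1.10793227] 0.023688934465786887
```

View pics/s11_z.png

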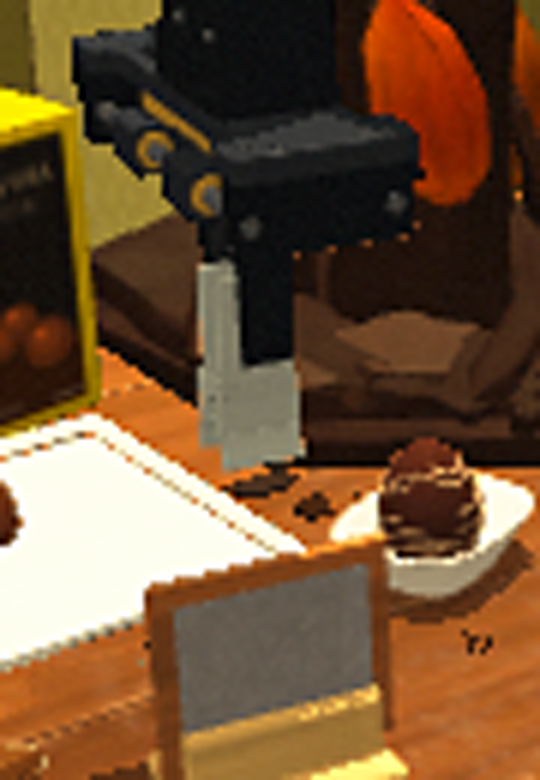

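View pics/t11_z.png

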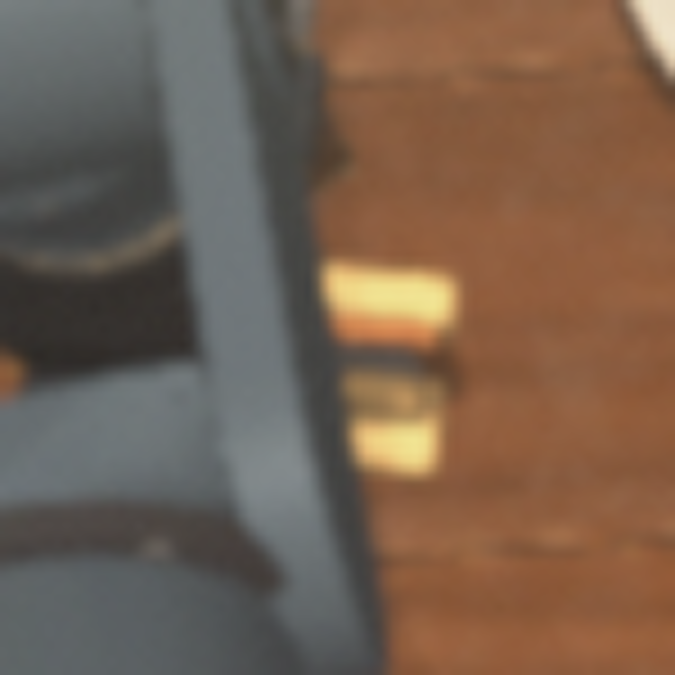

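Run:
```python
from h import *
np.set_printoptions(precision=1,suppress=True)
t=np.radians(-6);x=np.array([np.cos(t),np.sin(t),0]);y=np.array([-np.sin(t),np.cos(t),0]);e=np.array([0,0,1])
b=np.array([.5388,.2443,.012])
c=load('t11');f=lambda X:(proj(c,X)+.5-[235,150])*9
print('top: end corners',[f(b+s*.004*x-.055*y+.1*e) for s in(1,-1)],'foot',[f(b+s*.035*x-.05*y) for s in(1,-1)])
c=load('s11');f=lambda X:(proj(c,X)+.5-[215,115])*6
print('scene top front',[f(b-.004*x+s*.055*y+.1*e) for s in(1,-1)],'bottom right',f(b-.004*x-.055*y), 'cheek',[f(b-.014*x+s*.045*y+.0285*e) for s in(1,-1)])
print('tipA',[f(np.array([.5390,.2435,.2121-.050])-.013*x+s*.018*y) for s in(1,-1)])
```

```text
top: end corners [array([436.8, 327.3]), array([434.1, 351.9])] foot [array([458.7, 281.5]), array([436.9, 478.8])]
scene top front [array([146.7, 595.9]), array([386.3, 539.5])] bottom right [393.9 733.2] cheek [array([189.8, 745.9]), array([380.6, 694.9])]
tipA [array([231.6, 478. ]), array([312.1, 460.6])]
```

arm_command([
  [[0,0.03,-0.6],0],
  [[0,0.03,-1.2],0],
  [[0,0.03,-1.8],0],
  [[0,0.03,-1.8],0],
  [[0,0.03,-1.8],0],
])

```text
time: 15.7
position: [0.5394, 0.2443, 0.1674]
tool_rot: [-0.472, 0.526, -0.526, 0.472]
ft_force: [0.0, -0.6, -0.5]
grip_width: 0.0239
```

arm_command([
  [[0,0,-0.2],0],
  [[0,0,-0.4],0],
  [[0,0,-0.6],0],
  [[0,0,-0.8],0],
  [[0,0,-0.8],0],
])

```text
time: 16.2
position: [0.5384, 0.2455, 0.1464]
tool_rot: [-0.473, 0.526, -0.526, 0.472]
ft_force: [-0.1, 0.0, -1.1]
grip_width: 0.0238
```

Run:
```python
from zoom import *
snap('scene','s12');snap('top','t12');o=get_obs();print(o['position'],o['ft_force'],o['moment'],o['grip_width'],o['time'])
zoom('s12',225,150,80,90,8);zoom('t12',235,150,75,75,9)
```

```text
[0.53900006 0.24566874 0.1470723 ] [-0.02941734 -0.0466923  -0.52113061] [ 0.00309152 -0.06690583  0.02459738] 0.023713876355772035 16.3
```

View pics/s12_z.png

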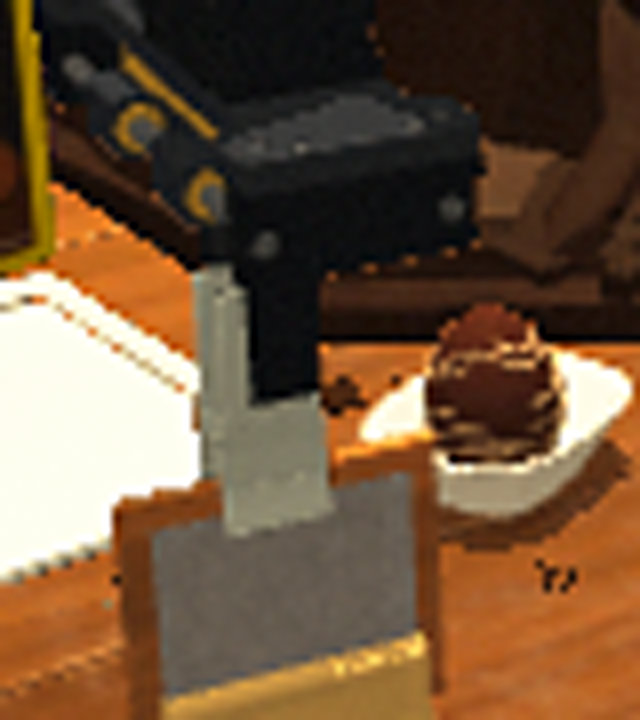

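Run:
```python
from h import *
np.set_printoptions(precision=1,suppress=True)
t=np.radians(-6.1);x=np.array([np.cos(t),np.sin(t),0]);y=np.array([-np.sin(t),np.cos(t),0]);e=np.array([0,0,1])
c=load('s12');f=lambda X:(proj(c,X)+.5-[225,150])*8
p=np.array([.5389,.2453,.1470])
for d in(.008,.013,.016): print(d,[f(p-.05*e-d*x+s*.018*y) for s in(1,-1)])
print('handleB top',[f(p+(.044-.017)*e+.012*x+s*.016*y) for s in(1,-1)], 'A',[f(p+(.044-.017)*e-.012*x+s*.016*y) for s in(1,-1)])
b=np.array([.5388,.2443,.112]);print('board top front',[f(b-.004*x+s*.055*y) for s in(1,-1)])
```

```text
0.008 [array([231. , 535.4]), array([335.2, 510.3])]
0.013 [array([236.6, 542. ]), array([341.1, 516.7])]
0.016 [array([240., 546.]), array([344.7, 520.5])]
handleB top [array([198.8, 293.6]), array([293.6, 274.2])] A [array([226.1, 321.7]), array([322.3, 301.5])]
board top front [array([115.5, 514.4]), array([435.2, 439.5])]
```

arm_command([
  [[0,0,0],0],
  [[0,0,0],0],
  [[0,0,0],0],
  [[0,0,0],0],
  [[0,0,0],0],
])

```text
time: 16.8
position: [0.5391, 0.2456, 0.1474]
tool_rot: [0.473, -0.526, 0.526, -0.473]
ft_force: [0.1, 0.0, 0.8]
grip_width: 0.0236
```

View pics/t12_z.png

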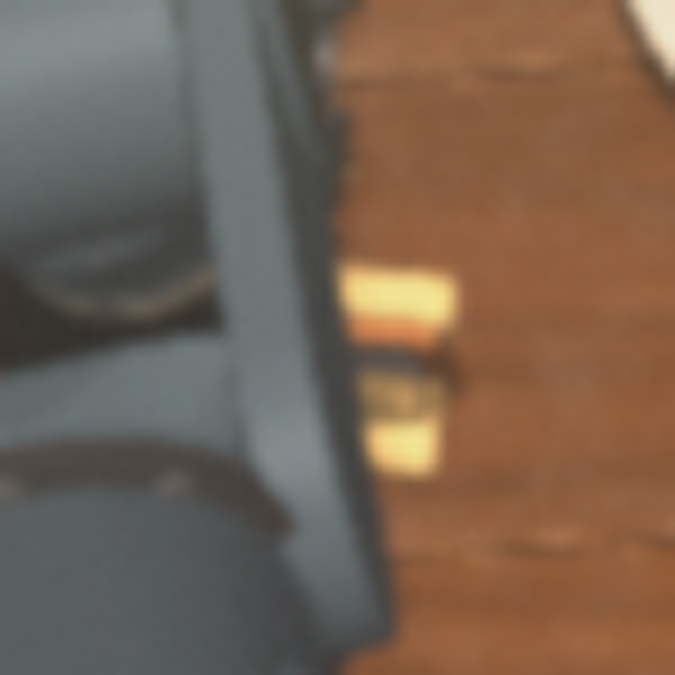

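Run:
```python
from h import *
snap('scene','s13');o=get_obs();print(o['time'],o['position'],o['ft_force'],o['grip_width'])
print(cv2.absdiff(load('s12')['pixels'],load('s13')['pixels'])[190:260,225:305].mean())
print(hand_in())
```

```text
16.85 [0.53915914 0.2455776  0.14736755] [ 0.52877513 -0.1197848  -0.79623291] 0.02373366676768581
1.7557142857142858
the job is handed in; nothing more can be done
None
```

The board is fully home in the display stand, and the clip is held squeezed open over its top edge, touching neither board nor stand as far as I can tell. I handed the job in at 16.85 s.

**Board:** I took it out of the rack and pushed it down until it met the slot floor, with about 16 N at the height I expected. It sits about centred along the slot and upright to within about 2 mm.

**Clip:** I squeezed it with 25 N to 23.7 mm over the handles, which is the full-open stop, and lifted it off the strip. It is now over the board with the near jaw in front and, by position, the far jaw behind.

**Last checks:**
- **Contact:** wrist force was about 1 N or less, close to its reading with nothing touching. The board had not moved since I released it.
- **Clearances:** I estimate the top edge is about 12–15 mm below the spring coil. The jaw tips reach 11–15 mm below the edge, with about 8 mm free on each side.
- **What disagreed:** two sightings of the clip's height in the grip differed by about 4 mm; either one leaves clearance. The scene camera read about 1 pixel high throughout, and I allowed for that.
- **Not seen directly:** the board hides the far jaw tip and the arm blocked the top view, so that side is inferred from position and force. I kept clear of the tin, sweet and tongs but took no final picture to check them.

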